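# Load the scan stand and latch its arm

## Robot

A 7-joint arm with a two-finger parallel gripper is mounted at the origin on the work surface. World frame = base frame: x ahead of the robot, y to its left, z up, the work surface at z = 0. Lengths are in m, angles in rad, forces in N, time in s.
With the tool pointing down it reaches from about 0.425 to 0.925 m from the base axis. Payload 6.8 kg.
Tool frame: the origin (TCP) lies midway between the tips of the shut fingers; the grasp point (between the pads) lies 19 mm behind it (bot.pinch_z is the distance from the TCP to the grasp point, in m); z points along the fingers, y is the line along which they close (so a half turn about z gives the same grasp; the last joint's range is limited). The gripper opens to 85 mm and grips with 20 to 120 N. Pads are 22 mm wide; open, the fingers measure 114 mm over their backs; the gripper's body (76 mm by 85 mm) begins 54 mm behind the grasp point. The pads swing forward as they close: fully open they stand 13 mm farther back than shut.
Start: joints at [1.018, 0.477, 0.022, 1.555, -0.011, 1.109, -0.083], TCP at [0.29, -0.609, 0.231] pointing down, gripper open.
Joint ranges: [-2.96, 2.96], [-0.34, 2.1], [-1.41, 1.46], [0.24, 2.44], [-1.37, 4.51], [0.17, 1.92], [-2.96, 2.96]. Speed limits (rad/s): [2.39, 2.39, 3.14, 3.14, 3.14, 3.14, 3.14].

## Interface

Orientations are given as a unit quaternion [w, x, y, z].
In Python, from station import bot, imaging gives the robot as it stands. The module is installed in compiled form; this text tells all that it offers.
- The arm moves only by the tool carry_out, never from a script. Its argument "targets" is a list of rows, each a list of 5 numbers: the shift along the tool's x, y, z in cm, then the turn about the tool's z in degrees, then the opening, from -1 (shut) to 1 (fully open). In form: [[x, y, z, yaw, gripper], ...]. A call has 1 to 12 rows; each row shifts and turns the commanded pose from where the row before left it, along the tool's axes as they then stand; what a row does not reach is not made up. A row lasts 1/10 s, in which the tool goes at most 50 mm and 8.59 degrees, less where a joint would pass 70% of its speed; a pose out of reach is approached as far as the arm can. A call is refused whole if a number of a shift passes 5 or a number of a turn 8.59, either way. A call with a gripper value outside its range is refused whole. The fingers move at their own pace and stop on an object; "force" is the grip in N (left out, the last holds). Time passes only in rows, so rows that do not move let the fingers close. It gives the time, the measured TCP pose, the force, the opening and the grip force at its end, in the units of the state.
- bot.get_obs(): the state, without advancing time (a new reading comes with each control period).
- imaging.read_camera(name): name is "side" or "top"; returns the picture (400x640x3 uint8, red, green, blue); there is no depth.
- imaging.calibration(name): a dict with "fx", "fy", "cx", "cy" (pixels), "extrinsics" (4x4, takes a point from world to camera coordinates). Camera axes: x right, y up, looking along -z (the intrinsics and any distortion apply to the point x, -y, -z); pixel columns grow to the right and rows downward; lengths in m; the calibration is good to about 2 mm. A picture is of the moment at which its call begins. calibration takes no time and is no camera call.
- bot.hand_in(): hands the job in; it is judged then, once.
The state is a dict: "t": time; "q": joint angles; "joint_vel": joint speeds; "joint_torque": joint torques, N m; "eef_pos": TCP position; "tool_rot": TCP orientation; "contact_force": force on the tool from outside, world axes, zero at the start; "torque": the same for the moment, N m; "gripper_width": opening from 0.0 (shut) to 1.0 (fully open); "grasp_force": force on a finger pad.
Only numpy, scipy, OpenCV 4.12 (cv2) and the standard library are available. Lean on these libraries where they do the work, as an engineer would, in place of code of your own. Each camera call takes 0.05 s, during which the arm holds its last target. There are 200 camera calls.

## Task

Take the red power module from the sloped rack and set it, level and lengthwise along the stand's arm, balanced on the middle of the domed pedestal, and let go of it while the arm is still up. Then press the stand's raised sprung arm all the way down by its orange bar until the detent holds it there, and let go. Leave the other modules and everything else on the bench where it is.

Things in the scene. Friction and masses are not known exactly. Their poses are not given: they have to be found in the camera images.
- module: The red finned power module (red top, aluminium sides), 100 x 50 x 30 mm (its x, y, z), all sides flat, about 0.25 kg; origin at the centre of its underside, z out of its top (finned) face. It starts lying on one of the rack's lanes, so tilted 30 degrees, its x axis pointing down the slope. 
- module_black: A module of the same size and shape with a black top, to be left on its lane; same origin and axes.
- module_green: A module of the same size and shape with a green top, to be left on its lane; same origin and axes.
- rack: Fixed rack, base 150 x 250 x 12 mm, origin under its centre. Three aluminium strips (lanes) 120 mm long, 36 mm wide lie along its x at y = -88, 0, 88 mm and slope 30 degrees down to its +x side, where a 14 mm lip stops the module. Lane surface 88 mm over the table at its middle. A module overhangs its lane by 7 mm each side: fingers can pass beside it.
- stand: Fixed scan stand; origin on the table under the pedestal's crown. Base plate 320 x 150 x 16 mm, x -90 to 230 mm; white domed pedestal (dome radius 45 mm, its very top flat, 20 mm across) at the origin; grey cheeks 84 mm wide, 161 mm high round the hinge at x = 150 mm. The blue arm reaches from the hinge towards -x, over the pedestal.
- crown (a point): Centre of the pedestal's flat top, 80 mm over the table; axes as the stand's. The module's underside rests here.
- hinge (a point): Arm hinge axis (along the stand's y), 150 mm from the crown in the stand's +x and 135 mm over the table.
- bar (a point): Centre of the orange cross bar at the arm's end, 22 mm thick, 90 mm long along the stand's y, on the arm's line 220 mm from the hinge. Raised: 300 mm over the table, 5 mm to the stand's +x of the crown. Fully down: 135 mm over the table, 70 mm to the stand's -x of the crown.
- press_arm (a joint): Angle of the stand's arm (blue beam 30 x 20 mm, black scan head under it). 0: raised, sloping up 0.85 rad, leaning over the pedestal so that a gripper cannot come straight down on it. 0.85: down, level, head 7 mm clear of a module on the crown. A spring pushes it up with 3 to 13 N at the bar; beyond about 0.77 the detent draws it on to 0.85 and holds. The bar moves on an arc about the hinge.
- dispenser: Blue solvent bottle, 60 mm diameter, 135 mm high, loose; origin under its centre.
- spool: Solder spool, a steel-coloured ring 60 mm diameter, 45 mm high, loose; origin under its centre.
- flux_jar: Amber jar, 60 mm diameter, 70 mm high, loose; origin under its centre.
- tip_cleaner: Brass tip-cleaner bowl, 68 mm diameter, 50 mm high, loose; origin under its centre.
- driver: Orange-handled screwdriver 130 mm long, lying loose; origin near its middle, x along it.
- spray_can: Yellow can, 56 mm diameter, 160 mm high, loose; origin under its centre.
- oiler: Amber bottle, 52 mm diameter, 120 mm high, loose; origin under its centre.
Things that resemble listed ones, but are neither listed nor needed, are in the scene too. Leave any blue or yellow look-alike of the module alone.

How it is judged:
On the way, in this order (a step that is already met when the one before it is completed fails the run):
1. the red module rests balanced on the pedestal, released, with the arm still up (horizontal distance between module and crown below 0.012 m and z of module in the frame of crown between -0.006 and 0.008 m and angle between module's own z axis and vertical below 0.1 rad and angle between the x axis of module and the x axis of stand, either way round below 0.26 rad and linear speed of module below 0.02 m/s and angular speed of module below 0.15 rad/s and contact force between the fingers and module below 0.05 N and value of joint press_arm below 0.15 rad), for 0.3 s.
2. the arm is pressed down into its detent (value of joint press_arm above 0.82 rad), for 0.2 s.
At the end, for the whole second after the job is handed in: The red module is at rest on the pedestal's crown, its centre within 12 mm of the crown's, level within 0.10 rad, its length along the stand's x within 0.26 rad, and the arm is held down by its detent (joint above 0.82 rad), both released (horizontal distance between module and crown below 0.012 m and z of module in the frame of crown between -0.006 and 0.008 m and angle between module's own z axis and vertical below 0.1 rad and angle between the x axis of module and the x axis of stand, either way round below 0.26 rad and linear speed of module below 0.02 m/s and angular speed of module below 0.15 rad/s and contact force between the fingers and module below 0.05 N and value of joint press_arm above 0.82 rad and contact force between the fingers and press_arm below 0.05 N); the robot touches nothing.
It fails at once if another module or a loose bystander is moved by more than 30 mm (distance of any of dispenser, spool, flux_jar, tip_cleaner, driver, spray_can, oiler, module_black, module_green from where it was at the start of the episode above 0.03 m).
It fails at once if the red module falls to the table or a base plate (height (world z) of module below 0.035 m).
It also fails if it takes over 61 s, if anything falls off the work surface, if the arm or the gripper's body presses on something with over 40 N, if the wrist force passes 120 N, or if a joint passes its speed limit or range.

## Working session

There is one attempt and no reset: what is moved stays moved. The work goes in short steps, Python scripts to look and compute and a tool call to move; the robot and the scene stay as the last step left them, time stands still between calls to the robot, and variables do not carry over. Pictures are saved under pics/ and viewed, at most 10 in all, crops included, and the job is handed in when it is done.

Besides the shell and the picture viewer there is one more tool, called by a JSON object that holds its "fn" and its "kwargs". carry_out: Moves the arm, as the interface text tells. Its arguments: {"type":"object","properties":{"targets":{"type":"array"},"force":{"type":"number"}},"required":["targets"]}

```bash
mkdir -p pics; python3 - <<'E'
from station import bot, imaging
import cv2
for n in("side","top"):
    im=imaging.read_camera(n); cv2.imwrite(f"pics/{n}0.png",im[:,:,::-1])
    c=imaging.calibration(n); print(n,c)
print(bot.get_obs(),bot.pinch_z)
E
```

```text
side {'fx': 363.3263247063057, 'fy': 363.3263247063057, 'cx': 323.0299275541781, 'cy': 203.45285096744175, 'extrinsics': array([[-0.90388849, -0.42743726,  0.01682221,  0.49230232],
       [ 0.32766299, -0.66654646,  0.6695915 , -0.30164257],
       [-0.27499557,  0.61074807,  0.74253905, -0.99551379],
       [ 0.        ,  0.        ,  0.        ,  1.        ]])}
top {'fx': 497.9039183054985, 'fy': 497.9039183054985, 'cx': 321.64055151984405, 'cy': 194.81232756767145, 'extrinsics': array([[-6.63924899e-03, -9.99977902e-01,  3.39114981e-04,
        -1.65702647e-02],
       [ 9.83318688e-01, -6.46699753e-03,  1.81776057e-01,
        -5.86946772e-01],
       [-1.81769847e-01,  1.54031460e-03,  9.83339895e-01,
        -1.75730962e+00],
       [ 0.00000000e+00,  0.00000000e+00,  0.00000000e+00,
         1.00000000e+00]])}
{'t': 0.1, 'q': array([ 1.01789296,  0.47772993,  0.02232538,  1.55633719, -0.01152099,
        1.10933343, -0.08309142]), 'joint_vel': array([ 7.44221739e-04, -1.66069835e-03, -3.22547121e-04, -2.70031150e-03,
       -8.75240784e-05, -8.85063139e-04, -2.30957477e-03]), 'joint_torque': array([ 3.91117675e-03, -5.97768867e+01,  1.61395703e+00, -2.81954134e+01,
        1.29244136e-02,  5.16170127e-03, -3.43508987e-05]), 'eef_pos': array([ 0.29021202, -0.60882986,  0.23042074]), 'tool_rot': array([-8.07569297e-04,  9.75366341e-01,  2.20589654e-01, -2.31887265e-04]), 'contact_force': array([-0.09487553,  1.16348217,  0.07618251]), 'torque': array([-0.01185213, -0.0367742 ,  0.02556574]), 'grasp_force': 0.0, 'gripper_width': 0.9993651949661483} 0.0187
```

View pics/side0.png

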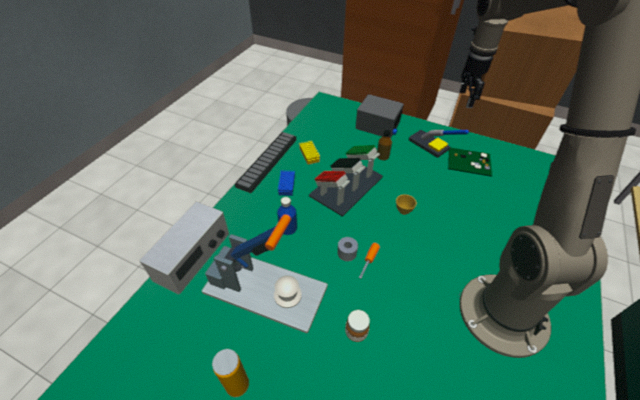

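View pics/top0.png

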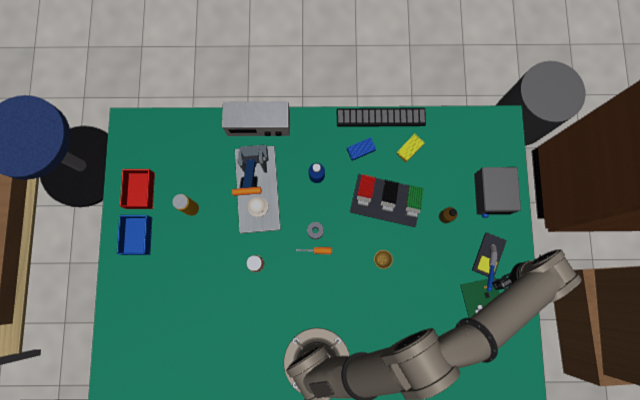

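Side view: red module (331,176), stand dome (287,290), bar (278,232). Top view: candidates for "red module" are the red-topped block on the outer rack lane (367,187) and the red tray at (137,188). The rack block fits, because it is finned and sits on a lane. I'll confirm that in an enlarged crop.

```bash
python3 - <<'E'
import cv2,numpy as np
t=cv2.imread("pics/top0.png");s=cv2.imread("pics/side0.png")
def c(im,x,y,w,h): return cv2.resize(im[y:y+h,x:x+w],(400,300),interpolation=cv2.INTER_CUBIC)
m=np.vstack([np.hstack([c(t,200,140,133,100)if 0 else c(t,190,140,133,100),c(t,325,160,120,90)]),np.hstack([c(s,195,195,140,105+0),c(s,300,135,100,75)])])
cv2.imwrite("pics/m1.png",m)
E
```

```text
(no output)
```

View pics/m1.png

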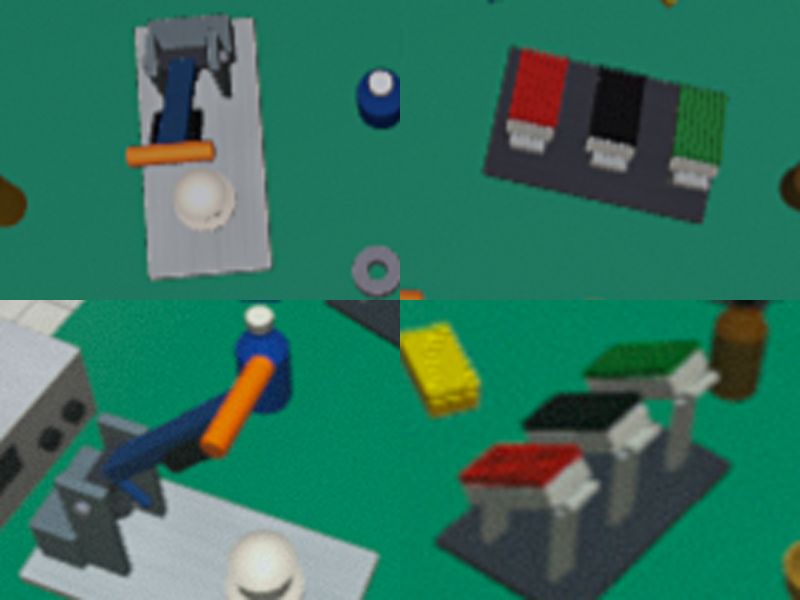

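The enlarged crop confirms it: the red-topped finned module sits on the left lane, top view (367,187), with its lip toward the robot. Next I'll measure.

```bash
cat > h.py <<'E'
import cv2,numpy as np
from station import imaging
C={n:imaging.calibration(n) for n in("side","top")}
def ray(n,p):
    c=C[n];E=c["extrinsics"];R,t=E[:3,:3],E[:3,3]
    d=np.array([(p[0]-c["cx"])/c["fx"],-(p[1]-c["cy"])/c["fy"],-1.])
    d=R.T@d;return -R.T@t,d/np.linalg.norm(d)
def plane(n,p,z):
    o,d=ray(n,p);return o+d*(z-o[2])/d[2]
def tri(ps,pt):
    A=[];b=[]
    for n,p in(("side",ps),("top",pt)):
        o,d=ray(n,p);M=np.eye(3)-np.outer(d,d);A.append(M);b.append(M@o)
    A=np.vstack(A);b=np.hstack(b);x=np.linalg.lstsq(A,b,rcond=None)[0]
    return x,np.linalg.norm(A@x-b)
def proj(n,P):
    c=C[n];q=c["extrinsics"][:3]@np.append(P,1);return np.array([c["cx"]+c["fx"]*q[0]/-q[2],c["cy"]-c["fy"]*q[1]/-q[2]])
def blob(im,lo,hi,box):
    x0,y0,x1,y1=box;h=cv2.cvtColor(np.ascontiguousarray(im[y0:y1,x0:x1]),cv2.COLOR_RGB2HSV)
    m=cv2.inRange(h,np.array(lo),np.array(hi))
    k,l,s,c=cv2.connectedComponentsWithStats(m);i=1+np.argmax(s[1:,4])
    ct=max(cv2.findContours((l==i).astype(np.uint8),0,1)[0],key=cv2.contourArea)
    return c[i]+[x0,y0],s[i,4],ct.reshape(-1,2)+[x0,y0],s[i]
E
python3 - <<'E'
from h import *
t=cv2.imread("pics/top0.png")[:,:,::-1];s=cv2.imread("pics/side0.png")[:,:,::-1]
np.set_printoptions(precision=4,suppress=True)
for nm,lo,hi,bt,bs in [("red",(0,150,60),(5,255,255),(340,160,385,210),(300,160,360,195)),
  ("bar",(6,170,120),(20,255,255),(220,180,270,200),(255,205,300,255)),
  ("dome",(5,5,140),(40,70,255),(240,190,275,225),(265,270,310,315))]:
    a=blob(t,lo,hi,bt);b=blob(s,lo,hi,bs)
    print(nm,a[0],a[1],b[0],b[1],tri(b[0],a[0]))
    print("  top-rect",cv2.minAreaRect(a[2].astype(np.float32)),a[3][:4],b[3][:4])
    if nm=="red":
        P=np.array([plane("top",p,.114)[:2] for p in a[2]],np.float32);print(cv2.minAreaRect(P))
        P=np.array([plane("side",p,.114)[:2] for p in b[2]],np.float32);print(cv2.minAreaRect(P))
    if nm=="bar":
        P=np.array([plane("top",p,.3)[:2] for p in a[2]],np.float32);print(cv2.minAreaRect(P))
# non-green hull of plate and rack in top
for nm,box,z,f in(("stand",(225,140,290,240),.016,lambda H:(H[...,1]<60)&(H[...,2]>90)),("rack",(340,165,432,235),.012,lambda H:(H[...,2]<100)&(H[...,1]<110)|(H[...,1]<45))):
    x0,y0,x1,y1=box;H=cv2.cvtColor(np.ascontiguousarray(t[y0:y1,x0:x1]),cv2.COLOR_RGB2HSV)
    m=f(H).astype(np.uint8);ys,xs=np.nonzero(cv2.morphologyEx(m,cv2.MORPH_OPEN,np.ones((3,3))))
    P=np.array([plane("top",p,z)[:2] for p in np.c_[xs+x0,ys+y0]],np.float32)
    r=cv2.minAreaRect(P);print(nm,len(P),r);print(cv2.boxPoints(r))
E
```

```text
red [366.0479 186.2534] 292 [330.1284 175.5183] 218 (array([ 0.6051, -0.1771,  0.1142]), np.float64(0.000265869735687339))
  top-rect ((366.1730651855469, 186.13462829589844), (14.120361328125, 20.984426498413086), 11.309932708740234) [18 15 17 23] [16 11 29 10]
((0.6059316992759705, -0.17754629254341125), (0.04956749081611633, 0.0755540132522583), 77.77816009521484)
((0.6051129102706909, -0.17768681049346924), (0.09247391670942307, 0.04251045733690262), 26.34769058227539)
bar [245.9942 190.6047] 172 [277.7275 231.6527] 334 (array([0.5563, 0.2171, 0.3025]), np.float64(0.0006543914969199886))
  top-rect ((246.04920959472656, 190.54100036621094), (6.156430244445801, 28.247150421142578), 84.80557250976562) [12  7 29  8] [10 10 26 34]
((0.5565234422683716, 0.2171638309955597), (0.01973670907318592, 0.08837183564901352), 4.921136856079102)
dome [257.4733 206.2967] 300 [286.7432 291.4991] 553 (array([0.5508, 0.215 , 0.0364]), np.float64(0.0027749398186641544))
  top-rect ((257.0, 206.0), (20.0, 20.0), 90.0) [ 7  6 21 21] [ 9  6 27 32]
stand 2653 ((0.6223683953285217, 0.22072121500968933), (0.3268929421901703, 0.14969046413898468), 4.507070541381836)
[[0.4535 0.2825]
 [0.4653 0.1333]
 [0.7912 0.159 ]
 [0.7794 0.3082]]
rack 2013 ((0.5732890367507935, -0.26203665137290955), (0.25117963552474976, 0.14870864152908325), 76.65848541259766)
[[ 0.472  -0.3671]
 [ 0.6167 -0.4014]
 [ 0.6746 -0.157 ]
 [ 0.5299 -0.1227]]
```

{"fn": "carry_out", "kwargs": {"targets": [[0,0,0,7.76,1],[0,0,0,7.76,1],[0,0,0,7.76,1],[0,0,0,7.76,1],[0,0,0,7.76,1],[0,0,0,0,1]], "force": 100}}

```text
t: 0.7
eef_pos: [0.2904, -0.609, 0.2307]
tool_rot: [-0.0, 0.993, -0.116, -0.0]
contact_force: [-0.4, 0.5, 0.1]
gripper_width: 0.997
grasp_force: 0.0
```

{"fn": "carry_out", "kwargs": {"targets": [[1.16,-3.51,0,0,1],[1.16,-3.51,0,0,1],[1.16,-3.51,0,0,1],[1.16,-3.51,0,0,1],[1.16,-3.51,0,0,1],[1.16,-3.51,0,0,1],[1.16,-3.51,0,0,1],[1.16,-3.51,0,0,1],[1.16,-3.51,0,0,1],[1.16,-3.51,0,0,1],[0,0,0,0,1]]}}

```text
t: 1.8
eef_pos: [0.4876, -0.2884, 0.2312]
tool_rot: [-0.001, 0.994, -0.11, 0.001]
contact_force: [0.3, -0.0, 0.3]
gripper_width: 0.998
grasp_force: 0.0
```

{"fn": "carry_out", "kwargs": {"targets": [[1.09,-3.35,0,0,1],[1.09,-3.35,0,0,1],[1.09,-3.35,0,0,1],[1.09,-3.35,0,0,1],[0,0,0,0,0.8],[0,0,0,0,0.8],[0,0,0,0,0.8]]}}

```text
t: 2.5
eef_pos: [0.5566, -0.1759, 0.2311]
tool_rot: [0.0, 0.993, -0.116, -0.0]
contact_force: [0.4, -0.0, 0.3]
gripper_width: 0.9
grasp_force: 0.0
```

```bash
python3 - <<'E'
from h import *
from station import bot
t=imaging.read_camera("top");s=imaging.read_camera("side")
o=bot.get_obs();print(o["eef_pos"],o["tool_rot"],o["q"],o["gripper_width"])
def c(im,x,y,w,h): return cv2.resize(im[y:y+h,x:x+w],(400,400),interpolation=cv2.INTER_CUBIC)
cv2.imwrite("pics/m2.png",np.hstack([c(t,320,150,100,100),c(s,270,60,150,150)])[:,:,::-1])
print(proj("side",o["eef_pos"]),proj("top",o["eef_pos"]))
E
```

```text
[ 0.55663127 -0.17590769  0.23123718] [ 3.39672435e-04  9.93153493e-01 -1.16816024e-01 -1.99292575e-04] [ 0.21473933  0.3284523  -0.01995178  1.77875964  0.00830959  1.03480055
 -1.61335527] 0.8975487261248856
[345.89842328 152.24353659] [369.16597915 193.72270415]
```

View pics/m2.png

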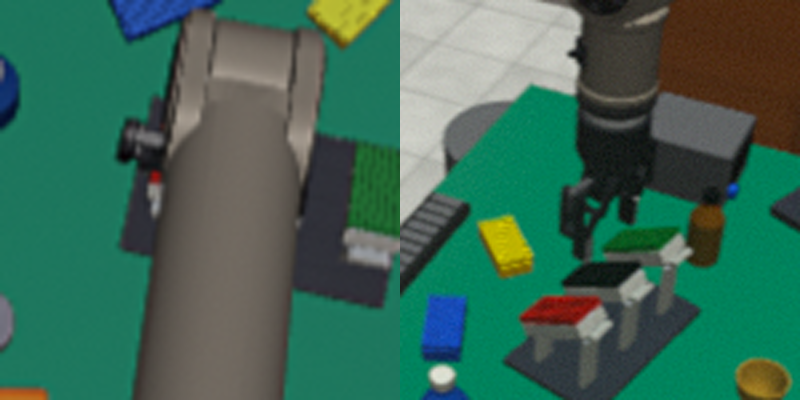

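The fingers are over the red lane: side tips at about (489/8…), and the projected TCP (346,152) matches. The wrist is a cylinder about 90 mm wide, so I'll grasp close to the uphill end. Moving down to grasp.

{"fn": "carry_out", "kwargs": {"targets": [[0,-0.95,0,0,0.75],[0,0,2.5,0,0.75],[0,0,2.5,0,0.75],[0,0,2.5,0,0.75],[0,0,2.5,0,0.75],[0,0,1.5,0,0.75],[0,0,1.5,0,0.75],[0,0,0,0,0.75],[0,0,0,0,0.75]]}}

```text
t: 3.5
eef_pos: [0.5601, -0.1649, 0.1017]
tool_rot: [0.0, 0.993, -0.116, 0.0]
contact_force: [0.8, 0.9, 0.4]
gripper_width: 0.876
grasp_force: 0.0
```

```bash
python3 - <<'E'
from h import *
from station import bot
s=imaging.read_camera("side")
o=bot.get_obs();print(o["eef_pos"],o["contact_force"],o["gripper_width"])
p=o["eef_pos"]+[0,0,.0235];print(proj("side",p))
cv2.imwrite("pics/m3.png",cv2.resize(s[120:220,270:400],(780,600),interpolation=cv2.INTER_CUBIC)[:,:,::-1])
E
```

```text
[ 0.56037648 -0.1650645   0.10219216] [0.1364408  0.60099696 1.17345064] 0.8706921153628364
[341.38426392 179.53948606]
```

View pics/m3.png

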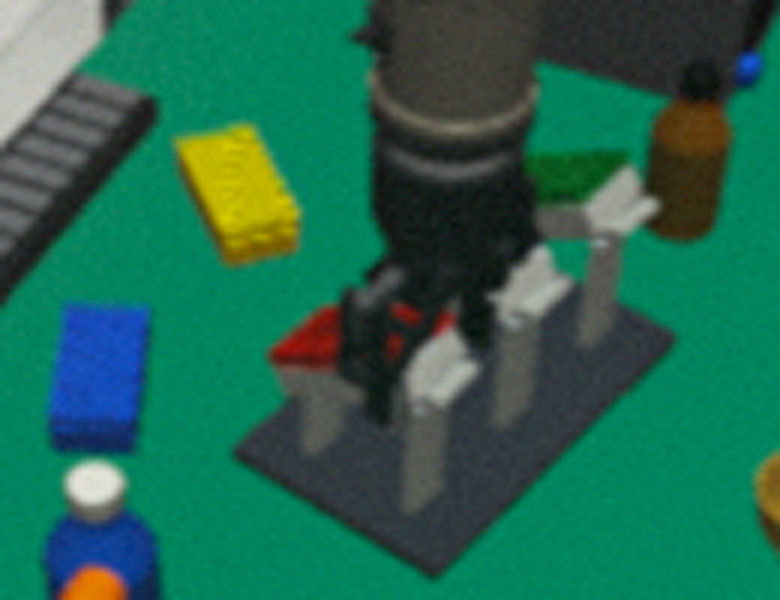

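The near finger (crop x≈375, tip y≈415) straddles the red module near its uphill end (crop x≈408). I'll shift 6 mm toward that end and close.

{"fn": "carry_out", "kwargs": {"targets": [[-0.6,0,-0.2,0,0.7],[0,0,0,0,-1],[0,0,0,0,-1],[0,0,0,0,-1],[0,0,0,0,-1],[0,0,0,0,-1],[0,0,0,0,-1],[0,0,0,0,-1],[0,0,0,0,-1]], "force": 100}}

```text
t: 4.45
eef_pos: [0.5539, -0.1638, 0.1049]
tool_rot: [0.0, 0.993, -0.116, 0.0]
contact_force: [-5.5, 0.5, 11.6]
gripper_width: 0.542
grasp_force: 100.6
```

{"fn": "carry_out", "kwargs": {"targets": [[0,0,-1,0,-1],[0,0,-2,0,-1],[0,0,-2.5,0,-1],[0,0,-2.5,0,-1],[0,0,-2.5,0,-1],[0,0,-2,0,-1],[0,0,0,0,-1],[0,0,0,0,-1]]}}

```text
t: 5.25
eef_pos: [0.5535, -0.1634, 0.2281]
tool_rot: [-0.0, 0.993, -0.116, 0.0]
contact_force: [-0.1, 0.6, -1.6]
gripper_width: 0.549
grasp_force: 102.7
```

```bash
python3 - <<'E'
from h import *
from station import bot
s=imaging.read_camera("side")
o=bot.get_obs();print(o["eef_pos"],o["contact_force"],o["torque"],o["gripper_width"],o["grasp_force"])
p=o["eef_pos"]+[0,0,.0235];print(proj("side",p))
cv2.imwrite("pics/m4.png",cv2.resize(s[90:190,270:400],(780,600),interpolation=cv2.INTER_CUBIC)[:,:,::-1])
E
```

```text
[ 0.55302931 -0.16330484  0.22721518] [-0.32031144 -0.00411436 -1.84200134] [ 0.03740846  0.1471201  -0.00056768] 0.5394666319512317 102.74419354274869
[345.77984421 149.94110644]
```

View pics/m4.png

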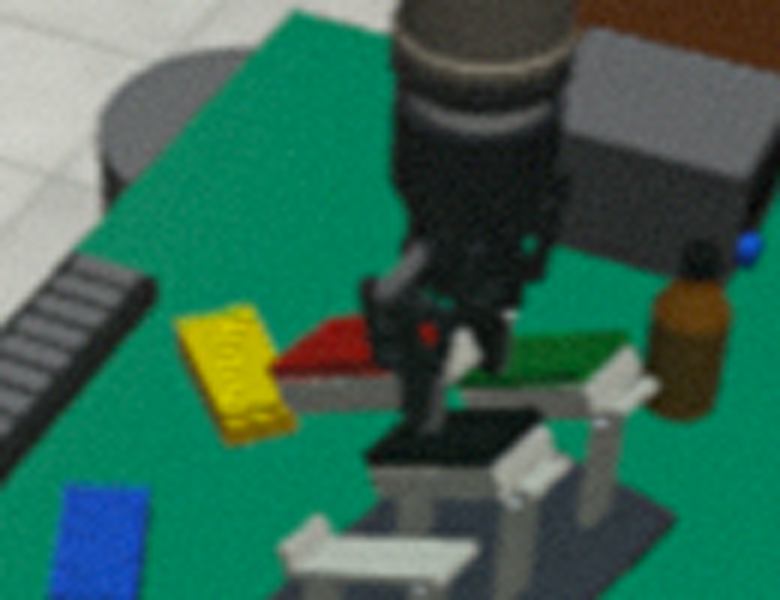

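```bash
python3 - <<'E'
from h import *
T=np.array([.5532,-.1633,.2272]);th=np.radians(-13.4)
d=np.array([np.cos(th),np.sin(th),0]);l=np.array([-np.sin(th),np.cos(th),0])
def on(px,lat):
    p=(270+px[0]/6-.4,90+px[1]/6-.4);o,r=ray("side",p);k=(lat-(o-T)@l)/(r@l);q=o+k*r-T
    return np.round([q@d*1000,q[2]*1000],1)
for px,lat in [((272,370),.025),((285,410),.025),((330,318),-.025),((400,408),.025)]: print(px,on(px,lat))
E
```

```text
(272, 370) [ 96.  -16.8]
(285, 410) [ 87.2 -38.8]
(330, 318) [ 97.8 -14.6]
(400, 408) [14.5  2.7]
```

```bash
python3 - <<'E'
from h import *
from station import bot
t=[];f=[];I=[]
for i in range(24):
    I.append(imaging.read_camera("side").astype(float));o=bot.get_obs();t.append(o["torque"]);f.append(o["contact_force"])
t=np.array(t);f=np.array(f)
print(t.mean(0),t.std(0),f.mean(0),f.std(0),o["eef_pos"],o["t"])
np.save("avg.npy",np.mean(I,0))
im=np.mean(I,0).astype(np.uint8)
a=blob(im,(0,130,60),(8,255,255),(300,130,360,160));c=a[2]
T=o["eef_pos"];th=np.radians(-13.4)
d=np.array([np.cos(th),np.sin(th),0]);l=np.array([-np.sin(th),np.cos(th),0])
H=cv2.convexHull(c.astype(np.float32)).reshape(-1,2);print(H.tolist())
for p in H:
    r=[]
    for lat in(.025,-.025):
        o_,q=ray("side",p);k=(lat-(o_-T)@l)/(q@l);w=o_+k*q-T;r+=list(np.round([w@d*1000,w[2]*1000],1))
    print(p,r)
E
```

```text
[ 0.02068354  0.10041189 -0.00033051] [0.03336657 0.02718    0.02902287] [-0.08829243 -0.03151599 -2.00610493] [0.56061936 0.57764122 0.62839454] [ 0.55380814 -0.16349322  0.2283197 ] 6.5
[[330.0, 143.0], [333.0, 151.0], [330.0, 152.0], [316.0, 152.0], [316.0, 151.0], [317.0, 149.0], [318.0, 148.0], [322.0, 145.0], [325.0, 143.0]]
[330. 143.] [np.float64(39.0), np.float64(42.9), np.float64(76.1), np.float64(-6.6)]
[333. 151.] [np.float64(26.9), np.float64(19.6), np.float64(63.1), np.float64(-31.6)]
[330. 152.] [np.float64(37.7), np.float64(10.1), np.float64(74.7), np.float64(-41.9)]
[316. 152.] [np.float64(91.1), np.float64(-18.6), np.float64(132.1), np.float64(-72.7)]
[316. 151.] [np.float64(91.1), np.float64(-14.6), np.float64(132.1), np.float64(-68.4)]
[317. 149.] [np.float64(87.2), np.float64(-4.7), np.float64(127.9), np.float64(-57.8)]
[318. 148.] [np.float64(83.4), np.float64(1.2), np.float64(123.7), np.float64(-51.4)]
[322. 145.] [np.float64(68.2), np.float64(20.5), np.float64(107.5), np.float64(-30.6)]
[325. 143.] [np.float64(57.2), np.float64(33.6), np.float64(95.6), np.float64(-16.6)]
```

{"fn": "carry_out", "kwargs": {"targets": [[0,0,0,-5.97,-1],[0,0,0,-5.97,-1],[0,0,0,-5.97,-1],[0,0,0,0,-1]]}}

```text
t: 6.9
eef_pos: [0.5538, -0.1636, 0.2283]
tool_rot: [-0.0, 0.999, 0.04, 0.0]
contact_force: [0.1, -0.7, -2.3]
gripper_width: 0.543
grasp_force: 102.8
```

{"fn": "carry_out", "kwargs": {"targets": [[-0.5,-1.5,0,0,-1],[-1.1,-3.4,0,0,-1],[-1.1,-3.4,0,0,-1],[-1.1,-3.4,0,0,-1],[-1.1,-3.4,0,0,-1],[-1.1,-3.4,0,0,-1],[-1.1,-3.4,0,0,-1],[-1.1,-3.4,0,0,-1],[-1.1,-3.4,0,0,-1],[-1.1,-3.4,0,0,-1],[-1.1,-3.4,0,0,-1],[-0.84,-2.33,0,0,-1]]}}

```text
t: 8.1
eef_pos: [0.3984, 0.2066, 0.2286]
tool_rot: [-0.0, 0.999, 0.04, 0.0]
contact_force: [0.5, 0.0, -2.0]
gripper_width: 0.543
grasp_force: 102.9
```

{"fn": "carry_out", "kwargs": {"targets": [[0,0,0,0,-1],[0,0,0,0,-1]]}}

```text
t: 8.3
eef_pos: [0.3997, 0.2042, 0.2283]
tool_rot: [0.0, 0.999, 0.04, 0.0]
contact_force: [0.6, -0.7, -1.7]
gripper_width: 0.541
grasp_force: 102.9
```

{"fn": "carry_out", "kwargs": {"targets": [[0,0,2.9,0,-1],[0,0,2.9,0,-1],[2,0,0,0,-1],[2,0,0,0,-1],[2,0,0,0,-1],[2,0,0,0,-1],[1.1,0.07,0,0,-1],[0.6,0,0,0,-1],[0,0,0,0,-1],[0,0,0,0,-1]]}}

```text
t: 9.3
eef_pos: [0.4964, 0.2106, 0.1702]
tool_rot: [0.0, 0.999, 0.04, -0.0]
contact_force: [-0.1, 0.3, -2.5]
gripper_width: 0.547
grasp_force: 103.5
```

```bash
python3 - <<'E'
from h import *
from station import bot
I=[imaging.read_camera("side").astype(float) for _ in range(4)];s=np.mean(I,0).astype(np.uint8);np.save("s5.npy",s)
o=bot.get_obs();print(o["eef_pos"],o["contact_force"])
cv2.imwrite("pics/m5.png",cv2.resize(s[190:320,210:380],(784,600),interpolation=cv2.INTER_CUBIC)[:,:,::-1])
E
```

```text
[0.49667438 0.2107861  0.17037377] [ 0.30396276 -0.75776596 -0.96083447]
```

View pics/m5.png

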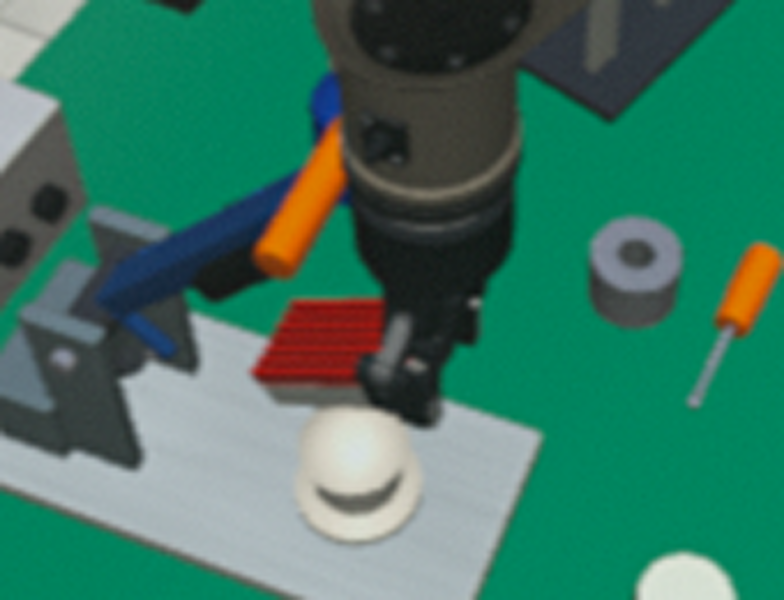

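Held tilted with its nose toward +x: near-top corner at crop (253,376), near-bottom (272,400), far-top (295,300). The wrist is beside the bar's end, which runs from (275,255) to (340,130). Next I'll check offset and clearance.

```bash
python3 - <<'E'
from h import *
np.set_printoptions(precision=1,suppress=True)
T=np.array([.4965,.2108,.1703]);th=np.radians(4.55);k=4.613
d=np.array([np.cos(th),np.sin(th),0]);l=np.array([-np.sin(th),np.cos(th),0])
def on(px,lat):
    p=(210+(px[0]+.5)/k-.5,190+(px[1]+.5)/k-.5);o,r=ray("side",p);w=o+r*(lat-(o-T)@l)/(r@l)-T
    return np.array([w@d,w[2]])*1000
for px,lat in [((253,376),.025),((272,402),.025),((295,300),-.025)]:print(px,on(px,lat))
cr=lambda P:(proj("side",P)-[210,190]+.5)*k-.5
for h in(0,.07,.1,.14,.2,.24,.28):
    P=T+[0,0,h];z=-(C["side"]["extrinsics"][2]@np.append(P,1));print(h,cr(P),"px/mm",363.3/z*k/1000)
cw=np.array([.55,.2155,.08]);print("crown",cr(cw),"flat edges",[cr(cw+.01*v) for v in(d,-d,l,-l)])
for y in(-.045,.045):print("bar",cr(cw+d*.005+l*y+[0,0,.22]))
c=np.array([.55,.2155,.0361]);z=-(C["side"]["extrinsics"][2]@np.append(c,1));print("sphere",cr(c),.045*363.3/z*k)
E
```

```text
(253, 376) [ 97.8 -16.1]
(272, 402) [ 88.8 -37.3]
(295, 300) [ 97.1 -12.8]
0 [439.7 380.1] px/mm 1.9112787914934575
0.07 [436.8 304.8] px/mm 2.0317144799669116
0.1 [435.4 269.5] px/mm 2.0881050810419954
0.14 [433.5 219.3] px/mm 2.1683489689199997
0.2 [430.4 136.4] px/mm 2.3009860179682415
0.24 [428.   75.2] px/mm 2.3988088088560198
0.28 [425.5   8.6] px/mm 2.5053184716917802
crown [355.6 434.8] flat edges [array([339.6, 429.1]), array([371.6, 440.5]), array([348.2, 449.4]), array([362.8, 420.3])]
bar [358.8 128.6]
bar [276.7 269.5]
sphere [359.8 472.4] 76.30539037586529
```

{"fn": "carry_out", "kwargs": {"targets": [[0,0,2,0,-1],[0,0,2,0,-1],[0,0,1,0,-1],[0,0,0.8,0,-1],[0,0,0,0,-1]]}}

```text
t: 10.0
eef_pos: [0.4972, 0.2108, 0.1119]
tool_rot: [0.0, 0.999, 0.04, -0.0]
contact_force: [0.8, -0.8, -1.0]
gripper_width: 0.544
grasp_force: 104.3
```

{"fn": "carry_out", "kwargs": {"targets": [[0,0,0.6,0,-1],[0,0,0.6,0,-1],[0,0,0.6,0,-1],[0,0,0,0,-1]]}}

```text
t: 10.4
eef_pos: [0.4994, 0.2117, 0.0956]
tool_rot: [-0.001, 0.999, 0.04, 0.002]
contact_force: [-0.1, -0.5, 9.4]
gripper_width: 0.543
grasp_force: 109.5
```

{"fn": "carry_out", "kwargs": {"targets": [[-0.1,0,0.5,0,-1],[0,0,0.5,0,-1],[0,0,0,0,-1]], "force": 60}}

```text
t: 10.7
eef_pos: [0.4976, 0.2122, 0.0853]
tool_rot: [-0.001, 0.999, 0.041, 0.002]
contact_force: [1.2, 1.9, 2.4]
gripper_width: 0.541
grasp_force: 81.8
```

{"fn": "carry_out", "kwargs": {"targets": [[0,0,0.5,0,-1],[0,0,0,0,-1],[0,0,0,0,-1]]}}

```text
t: 11.0
eef_pos: [0.497, 0.2119, 0.0803]
tool_rot: [-0.001, 0.999, 0.04, 0.001]
contact_force: [-1.0, 1.2, 7.9]
gripper_width: 0.546
grasp_force: 79.1
```

```bash
python3 - <<'E'
from h import *
from station import bot
I=[imaging.read_camera("side").astype(float) for _ in range(4)];s=np.mean(I,0).astype(np.uint8)
o=bot.get_obs();print(o["eef_pos"],o["contact_force"],o["t"])
cv2.imwrite("pics/m6.png",cv2.resize(s[190:320,210:380],(784,600),interpolation=cv2.INTER_CUBIC)[:,:,::-1])
E
```

```text
[0.49707521 0.21195967 0.0804171 ] [-2.62268204  0.96105795  6.91402713] 11.2
```

View pics/m6.png

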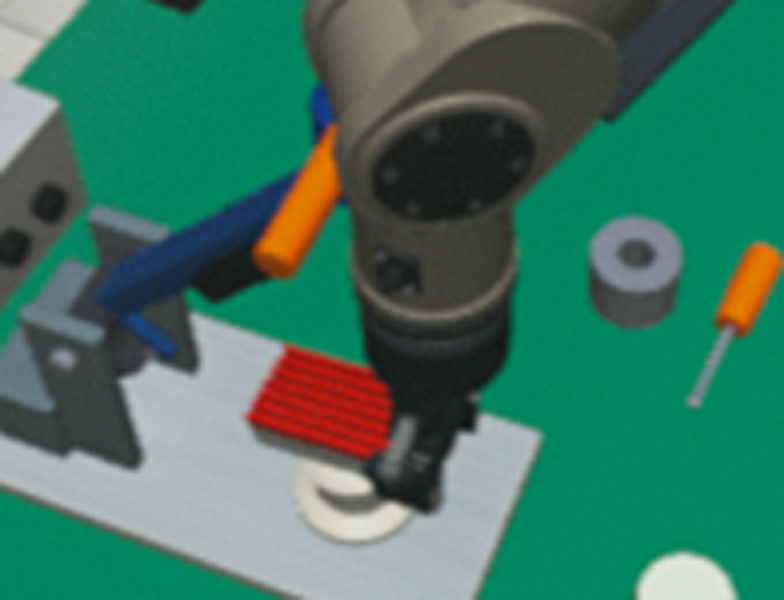

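The module has rotated nearly level on the dome and the bar hasn't moved. Near-top nose is at (248,420), near edge to (365,460), far-top nose at (288,346).

```bash
python3 - <<'E'
from h import *
np.set_printoptions(precision=1,suppress=True)
T=np.array([.4971,.2120,.0804]);th=np.radians(4.55);k=4.613
cw=np.array([.55,.2155,.08])
d=np.array([np.cos(th),np.sin(th),0]);l=np.array([-np.sin(th),np.cos(th),0])
lat0=(T-cw)@l;print("tool in crown",(T-cw)@d*1e3,lat0*1e3)
def on(px,lat):
    p=(210+(px[0]+.5)/k-.5,190+(px[1]+.5)/k-.5);o,r=ray("side",p);w=o+r*(lat+lat0-(o-cw)@l)/(r@l)-cw
    return np.array([w@d,w[2]])*1000
for px,lat in [((248,420),.025),((365,460),.025),((288,346),-.025),((258,440),.025)]:print(px,on(px,lat))
E
```

```text
tool in crown -53.010936532575364 0.7075365285783343
(248, 420) [52.3 25. ]
(365, 460) [-19.1  27.2]
(288, 346) [51.9 27.7]
(258, 440) [48.3  5.4]
```

{"fn": "carry_out", "kwargs": {"targets": [[0,0,0.1,0,-1],[0,0,0,0,-1],[0,0,0,0,0.2],[0,0,0,0,0.3],[0,0,0,0,0.5],[0,0,0,0,0.5],[0,0,0,0,0.5]], "force": 20}}

```text
t: 11.9
eef_pos: [0.4962, 0.2105, 0.0781]
tool_rot: [0.0, 0.999, 0.04, -0.0]
contact_force: [0.8, 0.3, 0.0]
gripper_width: 0.752
grasp_force: 0.0
```

```bash
python3 - <<'E'
from h import *
from station import bot
I=[imaging.read_camera("side").astype(float) for _ in range(6)];s=np.mean(I,0).astype(np.uint8)
o=bot.get_obs();print(o["eef_pos"],o["contact_force"],o["t"],o["gripper_width"])
cv2.imwrite("pics/m7.png",cv2.resize(s[190:320,210:380],(784,600),interpolation=cv2.INTER_CUBIC)[:,:,::-1])
E
```

```text
[0.49625934 0.21066604 0.07828143] [-0.75187352 -0.49548783  0.71684356] 12.2 0.7540643985814435
```

View pics/m7.png

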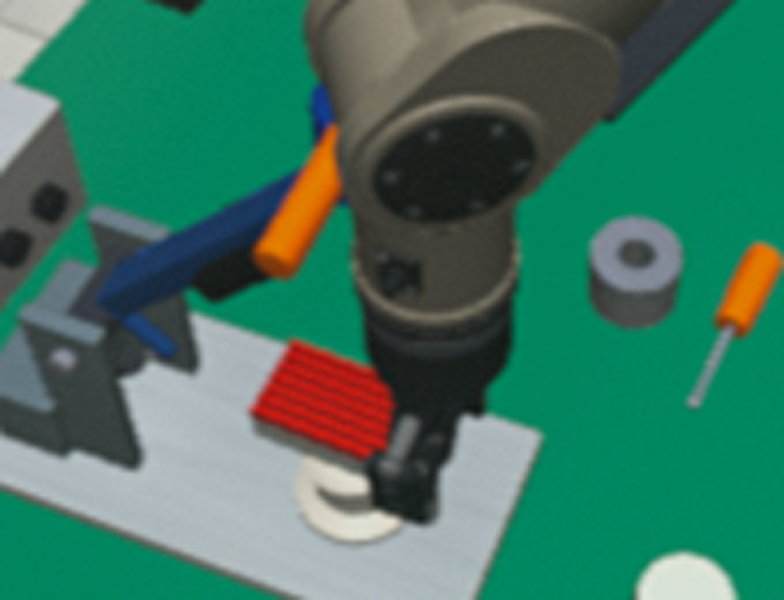

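The module stays on the dome, released: near-top nose (251,413), edge running to (368,462). Backing out along -x.

{"fn": "carry_out", "kwargs": {"targets": [[-0.5,0,0,0,0.5],[-1,0,0,0,0.5],[-2,0,0,0,0.5],[-2,0,0,0,0.5],[-2,0,-2,0,0.5],[-1,0,-4,0,0],[0,0,-4,0,-1],[0,0,-4,0,-1],[0,0,-4,0,-1],[0,0,-4,0,-1],[0,0,0,0,-1]]}}

```text
t: 13.3
eef_pos: [0.4131, 0.2055, 0.3035]
tool_rot: [-0.002, 0.999, 0.04, 0.004]
contact_force: [0.1, 1.1, 0.3]
gripper_width: -0.001
grasp_force: 0.0
```

```bash
python3 - <<'E'
from h import *
from station import bot
np.set_printoptions(precision=4,suppress=True)
im={}
for n in("side","top"): im[n]=np.mean([imaging.read_camera(n).astype(float) for _ in range(6)],0).astype(np.uint8)
o=bot.get_obs();print(o["eef_pos"],o["t"])
s=im["side"]
a=blob(s,(0,130,60),(5,255,255),(255,250,330,310));print(a[0],a[1])
P=np.array([plane("side",p,.110)[:2] for p in a[2]],np.float32);print("side rect@110",cv2.minAreaRect(P))
M=cv2.moments(P.reshape(-1,1,2));print(M["m10"]/M["m00"],M["m01"]/M["m00"])
t=im["top"]
b=blob(t,(0,130,60),(5,255,255),(235,170,290,230));print(b[0],b[1],b[3],tri(a[0],b[0]))
P=np.array([plane("top",p,.110)[:2] for p in b[2]],np.float32);print("top rect@110",cv2.minAreaRect(P))
A=cv2.resize(s[190:320,210:380],(400,306),interpolation=cv2.INTER_CUBIC);B=cv2.resize(t[150:250,200:330],(400,306),interpolation=cv2.INTER_CUBIC)
cv2.imwrite("pics/m8.png",np.hstack([A,B])[:,:,::-1])
E
```

```text
[0.4114 0.2038 0.2979] 13.9
[285.3036 278.0327] 672
side rect@110 ((0.5525259375572205, 0.2158583253622055), (0.09739749878644943, 0.05186464264988899), 2.362734079360962)
0.5523681836208704 0.21599076208745618
[255.0248 204.6708] 322 [ 13  22  15  25 322] (array([0.5474, 0.2151, 0.1089]), np.float64(0.006373176181056737))
top rect@110 ((0.5453158617019653, 0.21375344693660736), (0.08437961339950562, 0.049218613654375076), 1.159536361694336)
```

View pics/m8.png

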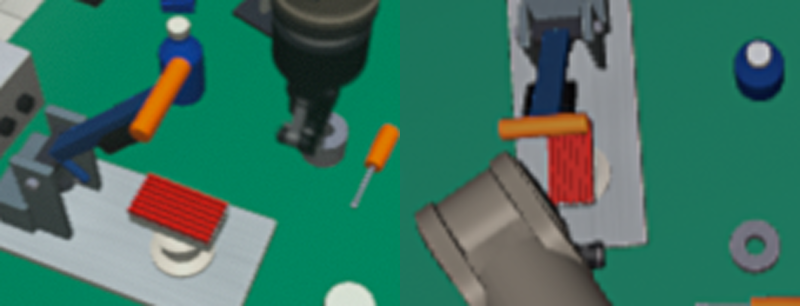

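Final picture: the module sits level on the dome, seen in the side view at full-frame (285,278), about 2 mm from the crown with yaw within 3°, and the arm is still up. Next I'll press the bar along its arc.

{"fn": "carry_out", "kwargs": {"targets": [[0,0,-3,0,-1],[0,0,-2.5,0,-1],[2,0,0,0,-1],[3,0,0,0,-1],[3,0,0,0,-1],[3,0,0,0,-1],[2.5,0,0,0,-1],[1,0,0,0,-1],[0,0,0,0,-1],[0,0,0,0,-1]]}}

```text
t: 14.9
eef_pos: [0.5551, 0.2157, 0.3531]
tool_rot: [0.0, 0.999, 0.04, -0.0]
contact_force: [-1.0, 1.0, 0.0]
gripper_width: -0.002
grasp_force: 0.0
```

{"fn": "carry_out", "kwargs": {"targets": [[0,0,2,0,-1],[0,0,1,0,-1],[0,0,1,0,-1],[0,0,0,0,-1]]}}

```text
t: 15.3
eef_pos: [0.5552, 0.2154, 0.3124]
tool_rot: [0.0, 0.999, 0.04, -0.001]
contact_force: [-0.4, -0.5, 0.7]
gripper_width: 0.002
grasp_force: 0.0
```

Now follow the arc down (TCP at z≈0.312, on top of the bar).

{"fn": "carry_out", "kwargs": {"targets": [[-1.2,0,1.2,0,-1],[-1.15,0,1.2,0,-1],[-1,0,1.3,0,-1],[-0.95,0,1.35,0,-1],[-0.8,0,1.45,0,-1],[-0.7,0,1.5,0,-1],[0,0,0,0,-1]]}}

```text
t: 16.0
eef_pos: [0.4961, 0.2112, 0.2333]
tool_rot: [0.0, 0.999, 0.041, -0.001]
contact_force: [-5.9, -0.7, 8.6]
gripper_width: 0.002
grasp_force: 4.5
```

{"fn": "carry_out", "kwargs": {"targets": [[-0.55,0,1.55,0,-1],[-0.5,0,1.55,0,-1],[-0.35,0,1.6,0,-1],[-0.2,0,1.6,0,-1],[-0.1,0,1.2,0,-1],[0,0,1.2,0,-1],[0,0,0.2,0,-1],[0,0,0,0,-1],[0,0,0,0,-1]]}}

```text
t: 16.9
eef_pos: [0.4818, 0.2097, 0.1458]
tool_rot: [0.0, 0.999, 0.04, 0.0]
contact_force: [-5.7, -1.5, 14.4]
gripper_width: 0.001
grasp_force: 6.9
```

{"fn": "carry_out", "kwargs": {"targets": [[0,0,0.2,0,-1],[0,0,0,0,-1],[0,0,-0.5,0,-1],[0,0,-1.5,0,-1],[0,0,-4,0,-1],[0,0,-4,0,-1],[-2,0,-4,0,-1],[-4,0,0,0,-1],[-3,0,0,0,-1],[0,0,0,0,-1],[0,0,0,0,-1]]}}

```text
t: 18.0
eef_pos: [0.392, 0.2023, 0.2828]
tool_rot: [-0.0, 0.999, 0.04, 0.001]
contact_force: [0.3, -1.3, 0.8]
gripper_width: 0.002
grasp_force: 0.0
```

```bash
python3 - <<'E'
from h import *
from station import bot
np.set_printoptions(precision=4,suppress=True)
im={n:np.mean([imaging.read_camera(n).astype(float) for _ in range(4)],0).astype(np.uint8) for n in("side","top")}
o=bot.get_obs();print(o["eef_pos"],o["contact_force"],o["t"])
a=blob(im["side"],(6,170,120),(20,255,255),(240,200,330,320));print("bar side",a[0],a[1],"as z=.135:",plane("side",a[0],.135))
cw=np.array([.55,.2155,.135]);d=np.array([.9969,.0793,0])
print("expected",proj("side",cw-.07*d),"raised",proj("side",cw+.005*d+[0,0,.165]))
b=blob(im["side"],(0,130,60),(5,255,255),(240,240,340,320));print("red",b[0],b[1],b[3])
for p in cv2.approxPolyDP(b[2].reshape(-1,1,2),3,True).reshape(-1,2):print(p,plane("side",p,.11)[:2])
E
```

```text
[0.392  0.2023 0.2821] [ 0.731   0.4508 -0.0525] 18.4
bar side [310.3831 281.    ] 248 as z=.135: [0.4831 0.2089 0.135 ]
expected [311.2184 281.783 ] raised [278.8099 232.2174]
red [284.3434 284.4578] 166 [ 25  34  37  19 166]
[265 278] [0.5984 0.2391]
[296 292] [0.5081 0.2395]
[301 286] [0.5047 0.2192]
[274 282] [0.5718 0.2391]
[268 274] [0.5976 0.2256]
```

Held down: bar at side (310,281), expected (311,282), and the red module hasn't moved. Handing in.

```bash
python3 -c "
from station import bot
print(bot.hand_in())"
```

```text
the job is handed in; nothing more can be done
None
```

The job is handed in, with no verdict returned: by my last camera measurements, the red module sits level about 2 mm from the centre of the pedestal, released while the arm was still up, and the arm was then pressed down, held by its detent and let go.

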